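# Seat a keypad against the two stops of a test fixture and hold it there

### The arm

A 7-joint arm with a two-finger parallel gripper is mounted at the origin on the work surface. World frame = base frame: x ahead of the robot, y to its left, z up, the work surface at z = 0. Lengths are in mm, angles in degrees, forces in N, time in s.
With the tool pointing down it reaches from about 375 to 925 mm from the base axis. Payload 3.1 kg.
Tool frame: the origin (TCP) lies between the finger pads; the fingertips stand 25 mm ahead of it and the grasp point (between the pads) lies 6 mm ahead of it; z points along the fingers, x is the direction in which the jaws open and shut, and the axes are right-handed (so a half turn about z gives the same grasp; the last joint's range is limited). The gripper opens to 85 mm and grips with 20 to 120 N. Pads are 22 mm wide; open, the fingers measure 114 mm over their backs; the gripper's body (76 mm by 85 mm) begins 54 mm behind the grasp point. The pads swing forward as they close: fully open they stand 13 mm farther back than shut.
Start: joints at [-5.604, 21.939, 2.515, 91.553, -1.026, 66.532, -2.859], TCP at [650.003, 0.022, 256.269] pointing down, gripper open.
Joint ranges: [-149.38, 149.38], [-23.57, 123.04], [-84.95, 90], [0, 143.3], [-89.99, 269.99], [3.08, 112.72], [-163.45, 163.45]. Speed limits (degrees/s): [159.86, 159.86, 180, 180, 180, 180, 180].

### API

Orientations are given as [roll, pitch, yaw] about the fixed x, y, z axes, in that order (R = Rz(yaw) Ry(pitch) Rx(roll)).
In Python, from workcell import manip, imaging, workorder gives the robot as it stands. The module is installed in compiled form; this text tells all that it offers.
- The arm moves only by the tool send_rows, never from a script. Its argument "targets" is a list of rows, each an object of numbers: "fingers": the finger opening in mm, from 0 to 85.4; "dx", "dy", "dz": the shift along the tool's x, y, z scaled (see below); "yaw": the turn about the tool's z scaled (see below). A call has 1 to 5 rows; each row shifts and turns the pose as measured when the row begins, along the tool's axes as they then stand; what a row does not reach is not made up. The controller multiplies each number of a shift by 0.03 m and each number of a turn by 4 degrees. A row lasts 1/10 s, in which the tool goes at most 50 mm and 8.59 degrees, less where a joint would pass 70% of its speed; a pose out of reach is approached as far as the arm can. A call with a number of a shift or a turn outside -1 to 1 is refused whole. A call with a gripper value outside its range is refused whole. The fingers move at their own pace and stop on an object; "squeeze" is the grip in N (left out, the last holds). Time passes only in rows, so rows that do not move let the fingers close. It gives the time, the measured TCP pose, the force and the opening at its end, in the units of the state.
- manip.observe(): the state, without advancing time (a new reading comes with each control period).
- imaging.read_camera(name): name is "scene" or "side" or "wrist"; returns the picture (480x640x3 uint8, red, green, blue); there is no depth.
- imaging.camera_params(name): a dict with "fx", "fy", "cx", "cy" (pixels), "R" (3x3) and "t" (3): a world point X has camera coordinates R X + t. Camera axes: x right, y down, z forward; pixel columns grow to the right and rows downward; lengths in mm; the calibration is good to about 2 mm. A picture is of the moment at which its call begins: read the wrist's pose just before it. camera_params takes no time and is no camera call; for the wrist camera it gives the pose at the moment of the call.
- workorder.job_done(): hands the job in, once; it reports no verdict.
The state is a dict: "t": time; "q": joint angles; "joint_velocities": joint speeds; "effort": joint torques, N m; "ee_pos": TCP position; "eef_rot": TCP orientation; "contact_force": force on the tool from outside, world axes, zero at the start; "torque": the same for the moment, N m; "finger_gap": finger opening in mm.
Only numpy, scipy, OpenCV 4.12 (cv2) and the standard library are available. Lean on these libraries where they do the work, as an engineer would, in place of code of your own. Each camera call takes 0.05 s, during which the arm holds its last target. There are 200 camera calls.

### The job

Pick up the black keypad with the orange end and bring it down flat on the white fixture plate, then press it into the corner of the stops: orange end against the short stop, long side against the long stop, flush with both. Finish while still holding it there with the fingers, with a steady push of a few newtons against each stop at once; do not let go. Leave the white keypad and the steel weight where they stand.

Things in the scene. Friction and masses are not known exactly. Their poses are not given: they have to be found in the camera images.
- keypad: The black keypad, a rigid block 90 x 52 x 34 mm (x, y, z) plus low keys up to 39 mm; 0.15 to 0.31 kg. It lies keys up on the bench, its sides free to grip across the 52 mm width. Origin: centre of its underside; x points along its length to the end with the orange strip and two orange keys, z up.
- keypad_center (a point): Centre of the black keypad's block, 17 mm above its underside; same axes as the keypad. A keypad borne down hard on the plate sticks by friction (coefficient up to about 1), which takes up the sideways push before the stops do: let it rest only lightly while pressing it sideways.
- keypad_corner (a point): The underside corner of the black keypad at its orange end and +y long side (45, 26, 0 mm in the keypad's frame). It belongs in the fence corner.
- fixture: Fixture bolted to the bench: a white plate 200 x 170 mm (x, y) on a slightly smaller blue subplate. Its flat top is 30 mm above the bench. Origin: on the bench under the plate's centre; x and y along the plate's sides. The two stops stand near its +x and +y sides; the rest of its top is free. The keypad seated in the corner has the same heading as the fixture (x along x) and its centre at x 20, y 29, z 47 mm in this frame.
- fence_corner (a point): Point on the plate's top where the planes of the two stop faces meet: 65, 55, 30 mm in the fixture's frame.
- long_stop: The rigid long stop, two blue blocks each 30 mm long, 14 mm thick, standing 10 mm above the plate, with a clear gap of 50 mm between them where a finger has room. Its face, in the plane y = 55 mm of the fixture, looks to the fixture's -y. Origin: on the plate's top, in that face, at the middle of the gap (fixture 20, 55, 30 mm); axes as the fixture's.
- short_stop: The rigid short stop, one blue block 34 mm long (along y), 14 mm thick, standing 10 mm above the plate. Its face, in the plane x = 65 mm of the fixture, looks to the fixture's -x. Origin: on the plate's top, middle of that face (fixture 65, 29, 30 mm); axes as the fixture's.
- white_keypad_center (a point): Centre (17 mm up) of another keypad of the same size, white with a blue end: leave it alone.
- weight_center (a point): Centre (32 mm up) of a loose steel calibration weight, 44 mm across, 64 mm high: leave it alone.

How it is judged (in metres and radians):
On the way:
1. the black keypad is lifted clear of the bench in the fingers (height (world z) of keypad_center above 0.055 m and contact force between the fingers and keypad above 1 N and contact force between keypad and table below 0.1 N and contact force between keypad and fixture below 0.1 N), for 0.2 s.
At the end, for the whole second after the job is handed in: The black keypad lies flat on the plate (2.5 mm, 0.05 rad), orange corner within 4 mm of the fence corner, in line within 0.035 rad, at rest, pressing each stop with over 1.5 N, the fingers still on it with over 1 N; the white keypad and the weight within 30 mm of their places (contact force between keypad and long_stop above 1.5 N and contact force between keypad and short_stop above 1.5 N and horizontal distance between keypad_corner and fence_corner below 0.004 m and angle between the x axis of keypad and the x axis of fixture, either way round below 0.035 rad and z of keypad_center in the frame of fixture between 0.0445 and 0.0495 m and angle between keypad's own z axis and vertical below 0.05 rad and contact force between the fingers and keypad above 1 N and linear speed of keypad below 0.01 m/s and distance of each of white_keypad_center, weight_center from where it was at the start of the episode below 0.03 m); the arm keeps its last pose, push and grip.
It fails at once if the white keypad is pushed more than 30 mm from its place (distance of white_keypad_center from where it was at the start of the episode above 0.03 m).
It fails at once if the steel weight is pushed more than 30 mm from its place (distance of weight_center from where it was at the start of the episode above 0.03 m).
It also fails if it takes over 40 s, if anything falls off the work surface, if the arm or the gripper's body presses on something with over 40 N, if the wrist force passes 120 N, or if a joint passes its speed limit or range.

## Working session

There is one attempt and no reset: what is moved stays moved. The work goes in short steps, Python scripts to look and compute and a tool call to move; the robot and the scene stay as the last step left them, time stands still between calls to the robot, and variables do not carry over. Pictures are saved under pics/ and viewed, on a budget of 10 in all, crops included, one or two more only if the job needs it, and the job is handed in when it is done.

Besides the shell and the picture viewer there is one more tool, called after "Request:" by a JSON object that holds its "name" and its "arguments", one argument or row to a line. send_rows: Moves the arm, as the interface text tells. Its arguments: {"type":"object","properties":{"targets":{"type":"array"},"squeeze":{"type":"number"}},"required":["targets"]}

```bash
mkdir -p pics; python3 - <<'E'
from workcell import manip, imaging
import cv2
print(manip.observe())
for n in ("scene","side"):
    im=imaging.read_camera(n); cv2.imwrite(f"pics/{n}0.png",im[:,:,::-1]); print(n,imaging.camera_params(n))
E
```

```text
{'t': 0.0, 'q': array([-5.60284865, 21.99478398,  2.51110769, 91.64803039, -1.02524889,
       66.5300022 , -2.85776335]), 'joint_velocities': array([ 0.07322808,  0.02274359, -0.07604298, -0.00726594, -0.02713839,
        0.01674136, -0.02878205]), 'effort': array([-8.41360106e-04, -4.33466363e+01,  1.02427706e+00, -2.49513745e+01,
        1.06121189e-02,  1.12996699e-02, -5.17373280e-06]), 'ee_pos': array([ 6.49138077e+02, -6.60453880e-03,  2.54863502e+02]), 'eef_rot': array([1.79991645e+02, 1.50104257e-01, 5.69235886e-03]), 'contact_force': array([-0.28355087,  0.12064329, -0.66531084]), 'torque': array([ 0.00674503,  0.02672078, -0.00786881]), 'finger_gap': 85.25732366742052}
scene {'fx': 458.587073386924, 'fy': 458.587073386924, 'cx': 317.7109504574337, 'cy': 241.91292403406644, 'R': array([[ 4.87308087e-01,  8.73230075e-01, -2.53660192e-04],
       [ 6.05087925e-01, -3.37880145e-01, -7.20906105e-01],
       [-6.29602599e-01,  3.51149888e-01, -6.93032701e-01]]), 't': array([-355.63836157, -286.52052899, 1113.14257872])}
side {'fx': 434.2473781766861, 'fy': 434.2473781766861, 'cx': 323.1370512093842, 'cy': 245.8075861960121, 'R': array([[ 0.94431552, -0.32899246, -0.00567167],
       [-0.162982  , -0.45269855, -0.87664182],
       [ 0.28584099,  0.82875086, -0.48111012]]), 't': array([-501.90402331,  173.62893253,  549.24314664])}
```

View pics/scene0.png

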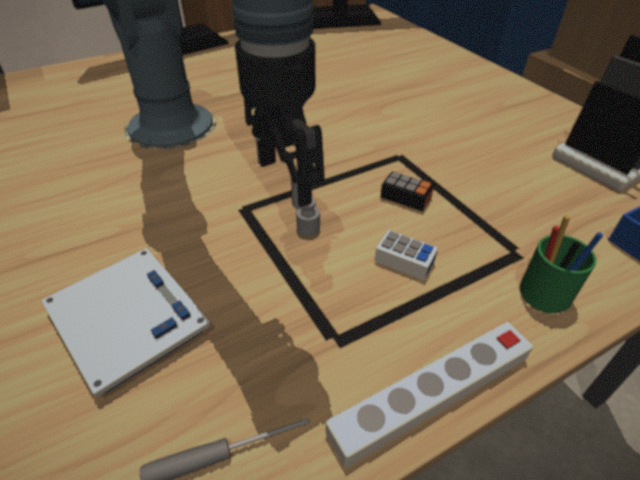

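View pics/side0.png

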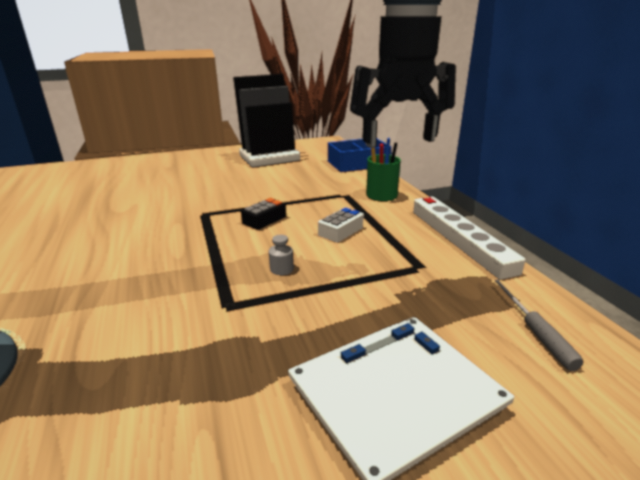

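The scene view shows the black keypad at about (407,190) with its orange end at (424,188), the white keypad at (406,254) and the weight at (308,220). The plate corners are near (45,300), (143,253), (208,322) and (100,390). The side view shows plate corners near (290,373), (413,320), (512,397) and (373,473), with the long stop blocks at (353,352) and (403,330), the short stop at (427,342) and the black keypad at (264,212).

```bash
cat > h.py <<'E'
import numpy as np, cv2
from scipy.optimize import least_squares
from workcell import manip, imaging
def ray(P,uv,z):
    d=P['R'].T@np.array([(uv[0]-P['cx'])/P['fx'],(uv[1]-P['cy'])/P['fy'],1]); c=-P['R'].T@P['t']
    return c+d*(z-c[2])/d[2]
def proj(P,X):
    c=np.atleast_2d(X)@P['R'].T+P['t']; return np.c_[P['fx']*c[:,0]/c[:,2]+P['cx'],P['fy']*c[:,1]/c[:,2]+P['cy']]
def place(p,X):
    """p = x,y,yaw(deg): object points to world"""
    a=np.radians(p[2]); X=np.asarray(X,float); c,s=np.cos(a),np.sin(a)
    return X@np.array([[c,s,0],[-s,c,0],[0,0,1]])+[p[0],p[1],0]
def fit(views,p0):
    """views: list of (P, objpts, pixels)"""
    f=lambda p: np.concatenate([(proj(P,place(p,X))-np.array(u)).ravel() for P,X,u in views])
    r=least_squares(f,p0); return r.x, np.round(f(r.x).reshape(-1,2),1)
E
python3 - <<'E'
from h import *
S,D=imaging.camera_params("scene"),imaging.camera_params("side")
np.set_printoptions(suppress=True,precision=1)
for P,l in((S,[(45,300,30),(143,253,30),(208,322,30),(100,390,30),(155,278,40),(181,309,40),(164,328,40),(403,186,39),(424,188,39),(406,248,39),(308,212,50)]),(D,[(290,373,30),(413,320,30),(512,397,30),(373,473,30),(353,352,40),(403,330,40),(427,342,40),(264,210,39),(273,202,39),(341,221,39),(281,250,40)])):
    for a in l: print(a,ray(P,a,a[2]))
    print()
E
```

```text
(45, 300, 30) [ 472.8 -321.    30. ]
(143, 253, 30) [ 444.8 -169.4   30. ]
(208, 322, 30) [ 629.2 -122.8   30. ]
(100, 390, 30) [ 663.  -276.8   30. ]
(155, 278, 40) [ 519.1 -166.8   40. ]
(181, 309, 40) [ 596.4 -149.9   40. ]
(164, 328, 40) [ 617.1 -180.3   40. ]
(403, 186, 39) [515.1 304.8  39. ]
(424, 188, 39) [539.5 335.6  39. ]
(406, 248, 39) [652.6 208.1  39. ]
(308, 212, 50) [506.1 105.5  50. ]

(290, 373, 30) [ 431.6 -166.5   30. ]
(413, 320, 30) [ 620.4 -127.    30. ]
(512, 397, 30) [ 656.4 -284.9   30. ]
(373, 473, 30) [ 471.3 -315.7   30. ]
(353, 352, 40) [ 512.2 -168.3   40. ]
(403, 330, 40) [ 590.4 -151.8   40. ]
(427, 342, 40) [ 607.9 -182.9   40. ]
(264, 210, 39) [502.  294.5  39. ]
(273, 202, 39) [529.9 330.2  39. ]
(341, 221, 39) [635.4 188.9  39. ]
(281, 250, 40) [492.4 112.5  40. ]
```

Request:
{"name": "send_rows", "arguments": {
  "targets": [
    {"fingers": 85,"dx": -0.4,"dy": -1,"dz": 0,"yaw": 0},
    {"fingers": 85,"dx": -0.4,"dy": -1,"dz": 0,"yaw": 0},
    {"fingers": 85,"dx": -0.4,"dy": -1,"dz": 0,"yaw": 0},
    {"fingers": 85,"dx": -0.4,"dy": -1,"dz": 0,"yaw": 0},
    {"fingers": 85,"dx": -0.4,"dy": -1,"dz": 0,"yaw": 0}
  ]
}}

```text
t: 0.6
ee_pos: [588.2, 144.3, 250.6]
eef_rot: [179.6, 0.4, -0.9]
contact_force: [-0.0, 0.3, 0.2]
finger_gap: 84.8
```

```bash
python3 - <<'E'
from h import *
np.set_printoptions(suppress=True,precision=1)
o=manip.observe(); print(o['ee_pos'],o['eef_rot'],o['t'])
P=imaging.camera_params("wrist"); c=-P['R'].T@P['t']; print(c, P['R'][2], proj(P,[[505,300,20],[490,110,30],[645,200,20]]),P['fx'])
E
```

```text
[588.2 144.3 250.6] [179.6   0.4  -0.9] 0.6
[590.4 224.1 367.6] [-0.  -0.3 -0.9] [[225.3  39.2]
 [227.2 245.7]
 [379.3 152.6]] 346.36045735068683
```

Request:
{"name": "send_rows", "arguments": {
  "targets": [
    {"fingers": 85,"dx": -0.5,"dy": -0.9,"yaw": 1},
    {"fingers": 85,"dx": -0.5,"dy": -0.9,"yaw": 1},
    {"fingers": 85,"dx": -0.5,"dy": -0.9,"yaw": 1},
    {"fingers": 85,"dx": -0.4,"dy": -0.8,"yaw": 1},
    {"fingers": 85,"yaw": 1}
  ]
}}

```text
validation failed for argument at $.ta...
```

```bash
cat > look.py <<'E'
import sys,json
from h import *
o=manip.observe(); P=imaging.camera_params("wrist"); im=imaging.read_camera("wrist"); n=sys.argv[1]
cv2.imwrite(f"pics/{n}.png",im[:,:,::-1]); json.dump({k:np.asarray(v).tolist() for k,v in P.items()},open(n+".json","w"))
np.set_printoptions(suppress=True,precision=2); print(o['ee_pos'],o['eef_rot'],o['t'])
E
python3 look.py w1
```

```text
[588.2  144.29 250.63] [179.59   0.42  -0.93] 0.6
```

View pics/w1.png

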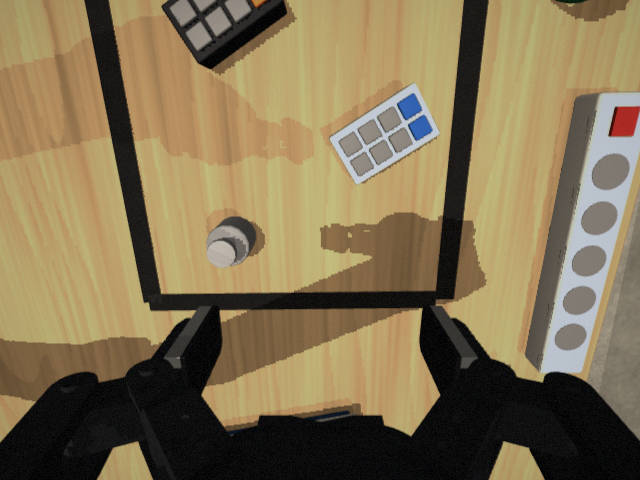

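The move was refused because a row left out some fields. The picture is therefore from the old pose: black keypad at the top left (225,30), white keypad at (385,135), weight at (225,245).

Request:
{"name": "send_rows", "arguments": {
  "targets": [
    {"fingers": 85,"dx": -0.5,"dy": -0.9,"dz": 0,"yaw": 1},
    {"fingers": 85,"dx": -0.5,"dy": -0.9,"dz": 0,"yaw": 1},
    {"fingers": 85,"dx": -0.5,"dy": -0.9,"dz": 0,"yaw": 1},
    {"fingers": 85,"dx": -0.4,"dy": -0.8,"dz": 0,"yaw": 1},
    {"fingers": 85,"dx": 0,"dy": 0,"dz": 0,"yaw": 1}
  ]
}}

```text
t: 1.15
ee_pos: [535.3, 268.5, 247.6]
eef_rot: [179.5, 0.8, -20.9]
contact_force: [-0.4, 0.2, 0.1]
finger_gap: 85.0
```

```bash
python3 look.py w2
```

```text
[535.28 268.47 247.59] [179.54   0.79 -20.86] 1.15
```

View pics/w2.png

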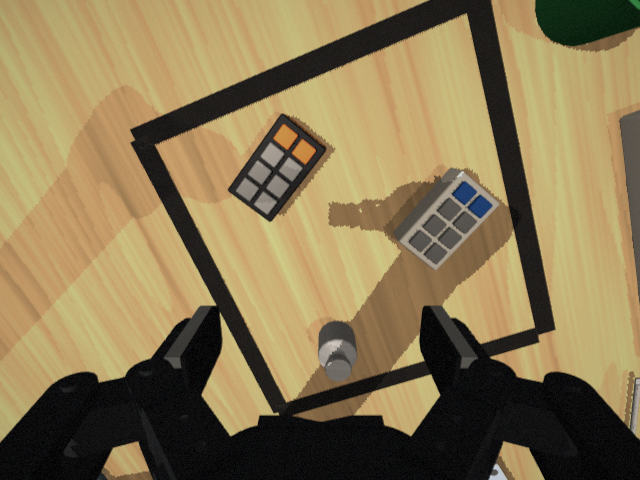

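The black keypad is centred near (277,167). Its orange-end corners are (282,114) and (326,150), and the far-end corners are (229,190) and (271,219). The white keypad is at (447,222) and the weight at (338,350).

```bash
python3 - <<'E'
from h import *; import json
np.set_printoptions(suppress=True,precision=1)
P={k:np.array(v) for k,v in json.load(open('w2.json')).items()}
X=[[45,26,34],[45,-26,34],[-45,-26,34],[-45,26,34]]
u=[(282,114),(326,150),(271,219),(229,190)]
for a in u: print(ray(P,a,34))
p,r=fit([(P,X,u)],[505,300,50]); print(p,r)
X0=[[x,y,0] for x,y,_ in X]; print(proj(P,place(p,X0)))
p2,r=fit([(P,X[:1]+X[1:3],[(461,171),(499,205),(436,270)])],[640,200,50]); print(p2,r)
S=imaging.camera_params("scene");D=imaging.camera_params("side")
for V in(S,D): print(proj(V,place(p,X+[[33,0,39]])))
E
```

```text
[533. 367.  34.]
[558.9 323.7  34. ]
[485.  281.4  34. ]
[458.7 322.1  34. ]
[508.7 323.3  30.8] [[ 0.4 -2.2]
 [ 1.7 -1. ]
 [-0.2  3.8]
 [-2.1  0.2]]
[[286.4 113.2]
 [327.5 147. ]
 [275.5 214.6]
 [235.6 184.7]]
[645.7 215.6  31.5] [[ 0.1 -0.5]
 [ 0.9 -1.1]
 [-1.   1.9]]
[[435.4 183.5]
 [425.8 198.1]
 [381.4 183.5]
 [392.2 169.9]
 [425.1 186.6]]
[[271.  197.6]
 [287.4 203.3]
 [257.1 216.5]
 [240.6 210. ]
 [275.1 199.9]]
```

Request:
{"name": "send_rows", "arguments": {
  "targets": [
    {"fingers": 85,"dx": 0,"dy": 0,"dz": 0.6,"yaw": 1},
    {"fingers": 85,"dx": 0,"dy": 0,"dz": 0.6,"yaw": 1},
    {"fingers": 85,"dx": 0,"dy": 0,"dz": 0.6,"yaw": 1},
    {"fingers": 85,"dx": 0,"dy": 0,"dz": 0.6,"yaw": 1},
    {"fingers": 85,"dx": 0,"dy": 0,"dz": 0.6,"yaw": 1}
  ]
}}

```text
t: 1.7
ee_pos: [538.5, 262.2, 156.6]
eef_rot: [179.4, 0.2, -41.7]
contact_force: [0.7, 0.5, 0.6]
finger_gap: 84.7
```

Request:
{"name": "send_rows", "arguments": {
  "targets": [
    {"fingers": 85,"dx": 0,"dy": 0,"dz": 0,"yaw": 1},
    {"fingers": 85,"dx": 0,"dy": 0,"dz": 0,"yaw": 1},
    {"fingers": 85,"dx": 0,"dy": 0,"dz": 0,"yaw": 1},
    {"fingers": 85,"dx": 0,"dy": 0,"dz": 0,"yaw": 1},
    {"fingers": 85,"dx": 0,"dy": 0,"dz": 0,"yaw": 0.6}
  ]
}}

```text
t: 2.2
ee_pos: [536.8, 252.9, 149.4]
eef_rot: [178.5, -0.2, -61.0]
contact_force: [1.0, -0.3, 0.8]
finger_gap: 85.1
```

```bash
cat > d.py <<'E'
import sys
from h import *
from scipy.spatial.transform import Rotation as R
np.set_printoptions(suppress=True,precision=2)
x,y,z,yaw=map(float,sys.argv[1:5]); o=manip.observe(); q=o['eef_rot']
M=R.from_euler('xyz',q,degrees=True).as_matrix(); d=M.T@(np.array([x,y,z])-o['ee_pos'])
print('t',o['t'],'pos',o['ee_pos'],q,'F',o['contact_force'],o['finger_gap']); print('units d',d/30,'yaw',-((yaw-q[2]+180)%360-180)/4)
E
python3 d.py 509 323 90 -59.2
```

```text
t 2.2 pos [536.81 252.88 149.37] [178.54  -0.19 -60.96] F [ 0.98 -0.27  0.82] 85.0607145253951
units d [-2.5  -0.37  1.96] yaw -0.43909504137579347
```

Request:
{"name": "send_rows", "arguments": {
  "targets": [
    {"fingers": 85,"dx": -0.6,"dy": -0.1,"dz": 0,"yaw": 0},
    {"fingers": 85,"dx": -0.6,"dy": -0.1,"dz": 0,"yaw": 0},
    {"fingers": 85,"dx": -0.6,"dy": -0.1,"dz": 0.2,"yaw": -0.2},
    {"fingers": 85,"dx": -0.6,"dy": -0.1,"dz": 0.3,"yaw": -0.2},
    {"fingers": 85,"dx": -0.1,"dy": 0,"dz": 0.2,"yaw": 0}
  ]
}}

```text
t: 2.7
ee_pos: [512.4, 319.6, 125.3]
eef_rot: [178.4, -0.4, -59.6]
contact_force: [-1.5, -0.1, 0.0]
finger_gap: 85.3
```

```bash
python3 look.py w3;  python3 d.py 509 323 60 -59.2
```

```text
[512.35 319.63 125.3 ] [178.45  -0.36 -59.57] 2.7
t 2.75 pos [511.87 318.28 124.12] [178.31  -0.42 -59.61] F [ 0.56  0.47 -2.13] 85.07438430420834
units d [-0.2  -0.06  2.13] yaw -0.10336126852919847
```

View pics/w3.png

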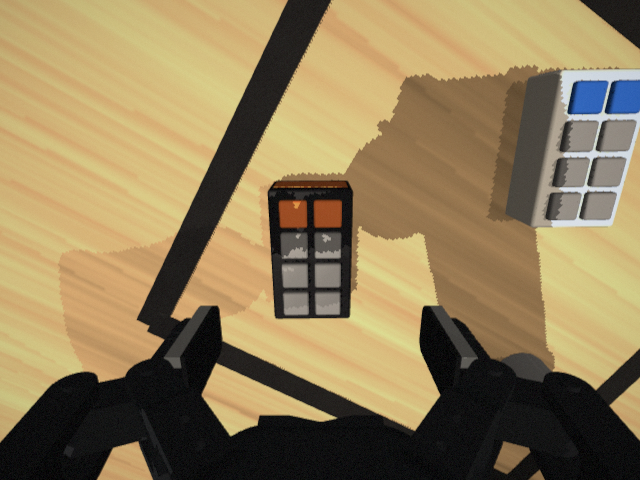

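The keypad stands upright in the wrist view, with top corners near (268,194), (352,191), (350,318) and (275,319), orange end away from the gripper. It sits between the fingers, slightly left of their centre at about x = 320.

```bash
python3 - <<'E'
from h import *; import json
np.set_printoptions(suppress=True,precision=1)
P={k:np.array(v) for k,v in json.load(open('w3.json')).items()}
X=[[45,26,34],[45,-26,34],[-45,-26,34],[-45,26,34]]
u=[(268,194),(352,191),(350,318),(275,319)]
print(fit([(P,X,u)],[505,300,50]))
for a in u: print(ray(P,a,34))
E
```

```text
(array([506.8, 322.8,  31.1]), array([[-1.5, -2.5],
       [ 1. , -0.8],
       [ 0.6,  2.2],
       [-0. ,  2.4]]))
[531.  366.9  34. ]
[558.1 324.1  34. ]
[483.  278.6  34. ]
[456.5 322.7  34. ]
```

Request:
{"name": "send_rows", "arguments": {
  "targets": [
    {"fingers": 85,"dx": -0.15,"dy": 0,"dz": 0.7,"yaw": -0.1},
    {"fingers": 85,"dx": -0.1,"dy": 0,"dz": 0.7,"yaw": 0},
    {"fingers": 85,"dx": 0,"dy": 0,"dz": 0.6,"yaw": 0},
    {"fingers": 85,"dx": 0,"dy": 0,"dz": 0.4,"yaw": 0}
  ]
}}

```text
t: 3.15
ee_pos: [508.8, 321.1, 50.0]
eef_rot: [178.4, -0.6, -59.2]
contact_force: [0.2, -0.7, -0.1]
finger_gap: 85.0
```

```bash
python3 d.py 507 323 26 -59.0
```

```text
t 3.15 pos [508.77 321.08  49.98] [178.41  -0.59 -59.22] F [ 0.2  -0.7  -0.11] 84.99731738434632
units d [-0.09 -0.    0.8 ] yaw -0.054656521315358475
```

Next I go down to the grasp and close gently.

Request:
{"name": "send_rows", "arguments": {
  "targets": [
    {"fingers": 85,"dx": -0.08,"dy": 0,"dz": 0.45,"yaw": 0},
    {"fingers": 85,"dx": 0,"dy": 0,"dz": 0.3,"yaw": 0}
  ]
}}

```text
t: 3.35
ee_pos: [507.2, 321.0, 25.3]
eef_rot: [178.3, -0.7, -59.3]
contact_force: [-0.7, 0.2, 0.2]
finger_gap: 84.7
```

Request:
{"name": "send_rows", "arguments": {
  "targets": [
    {"fingers": 45,"dx": 0,"dy": 0,"dz": 0,"yaw": 0},
    {"fingers": 45,"dx": 0,"dy": 0,"dz": 0,"yaw": 0},
    {"fingers": 45,"dx": 0,"dy": 0,"dz": 0,"yaw": 0},
    {"fingers": 45,"dx": 0,"dy": 0,"dz": 0,"yaw": 0},
    {"fingers": 45,"dx": 0,"dy": 0,"dz": 0,"yaw": 0}
  ],
  "squeeze": 40
}}

```text
t: 3.85
ee_pos: [508.1, 320.6, 25.5]
eef_rot: [178.4, -0.7, -59.3]
contact_force: [-0.4, -0.0, -2.0]
finger_gap: 51.5
```

Request:
{"name": "send_rows", "arguments": {
  "targets": [
    {"fingers": 45,"dx": 0,"dy": 0,"dz": -0.4,"yaw": 0},
    {"fingers": 45,"dx": 0,"dy": 0,"dz": -0.9,"yaw": 0},
    {"fingers": 45,"dx": 0,"dy": 0,"dz": -1,"yaw": 0},
    {"fingers": 45,"dx": 0,"dy": 0,"dz": -1,"yaw": 0},
    {"fingers": 45,"dx": 0,"dy": 0,"dz": -0.9,"yaw": 0}
  ],
  "squeeze": 40
}}

```text
t: 4.35
ee_pos: [506.6, 320.9, 153.1]
eef_rot: [177.7, -0.8, -59.3]
contact_force: [0.1, -0.3, -2.1]
finger_gap: 51.7
```

```bash
python3 d.py 550 -222 150 -77.5
```

```text
t 4.35 pos [506.63 320.9  153.08] [177.68  -0.77 -59.32] F [ 0.13 -0.28 -2.08] 51.65624009689869
units d [16.3   7.97  0.65] yaw 4.544522890826869
```

Request:
{"name": "send_rows", "arguments": {
  "targets": [
    {"fingers": 45,"dx": 0.5,"dy": 0.3,"dz": -0.5,"yaw": 0},
    {"fingers": 45,"dx": 0.9,"dy": 0.6,"dz": -0.5,"yaw": 0},
    {"fingers": 45,"dx": 0.9,"dy": 0.6,"dz": -0.5,"yaw": 0},
    {"fingers": 45,"dx": 0.9,"dy": 0.6,"dz": -0.3,"yaw": 0.3},
    {"fingers": 45,"dx": 0.9,"dy": 0.6,"dz": -0.2,"yaw": 0.3}
  ],
  "squeeze": 40
}}

```text
t: 4.85
ee_pos: [502.3, 181.2, 229.8]
eef_rot: [178.8, -0.5, -61.1]
contact_force: [0.6, -0.6, -1.1]
finger_gap: 51.4
```

Request:
{"name": "send_rows", "arguments": {
  "targets": [
    {"fingers": 45,"dx": 0.9,"dy": 0.6,"dz": -0.2,"yaw": 0.6},
    {"fingers": 45,"dx": 0.9,"dy": 0.6,"dz": -0.2,"yaw": 0.6},
    {"fingers": 45,"dx": 0.9,"dy": 0.5,"dz": -0.2,"yaw": 0.6},
    {"fingers": 45,"dx": 0.9,"dy": 0.4,"dz": -0.2,"yaw": 0.6},
    {"fingers": 45,"dx": 0.9,"dy": 0.4,"dz": -0.2,"yaw": 0.6}
  ],
  "squeeze": 40
}}

```text
t: 5.35
ee_pos: [487.2, 19.8, 269.4]
eef_rot: [179.3, -0.7, -73.6]
contact_force: [0.4, 0.8, -1.7]
finger_gap: 51.7
```

```bash
python3 d.py 480 -100 220 -77.5
```

```text
t 5.35 pos [487.16  19.8  269.43] [179.31  -0.71 -73.63] F [ 0.43  0.82 -1.71] 51.69961980144263
units d [3.74 1.33 1.71] yaw 0.9672029914794962
```

Request:
{"name": "send_rows", "arguments": {
  "targets": [
    {"fingers": 45,"dx": 0.8,"dy": 0.2,"dz": 0.1,"yaw": 0.2},
    {"fingers": 45,"dx": 0.8,"dy": 0.2,"dz": 0.1,"yaw": 0.2},
    {"fingers": 45,"dx": 0.8,"dy": 0.2,"dz": 0.1,"yaw": 0.2},
    {"fingers": 45,"dx": 0.6,"dy": 0.1,"dz": 0.1,"yaw": 0.2},
    {"fingers": 45,"dx": 0,"dy": 0,"dz": 0,"yaw": 0}
  ],
  "squeeze": 40
}}

```text
t: 5.85
ee_pos: [488.5, -82.8, 264.4]
eef_rot: [179.9, -0.7, -77.6]
contact_force: [-0.3, -0.1, -2.1]
finger_gap: 51.4
```

```bash
python3 look.py w4; python3 d.py 550 -222 120 -77.5
```

```text
[488.53 -82.83 264.39] [179.85  -0.74 -77.61] 5.85
t 5.9 pos [488.73 -81.05 264.47] [179.86  -0.68 -77.49] F [-0.09 -0.07 -0.19] 51.642049315006155
units d [ 4.97 -0.99  4.87] yaw 0.003179019523983584
```

View pics/w4.png

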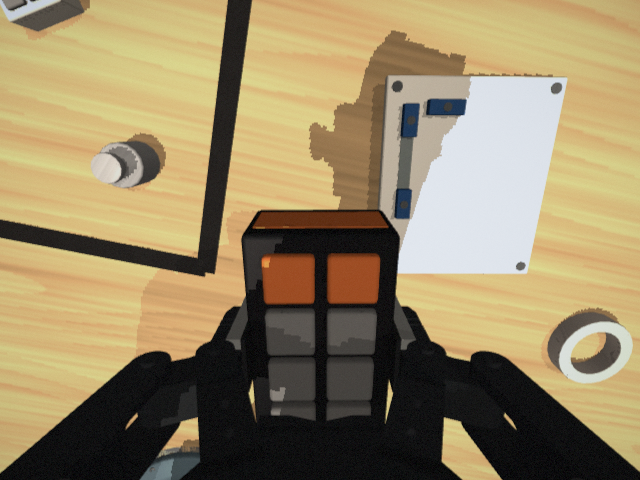

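The keypad is held square in the fingers. The plate corners show at (387,76), (567,78) and (527,273). The long stop blocks are at about (410,120) and (404,204), and the short stop at (446,107).

```bash
python3 - <<'E'
from h import *; import json
np.set_printoptions(suppress=True,precision=1)
P={k:np.array(v) for k,v in json.load(open('w4.json')).items()}
S=imaging.camera_params("scene");D=imaging.camera_params("side")
C=[[100,85,30],[100,-85,30],[-100,-85,30]]; uC=[(387,76),(567,78),(527,273)]
B=[[75,55,40],[45,55,40],[-5,55,40],[-35,55,40],[65,46,40],[65,12,40]]; uB=[(419,104),(416,136),(412,190),(410,217),(427,114),(466,115)]
C4=C+[[-100,85,30]]
for v in([(P,C+B,uC+uB)],[(P,C,uC)],[(S,C4,[(208,322),(100,390),(45,300),(143,253)])],[(D,C4,[(413,320),(512,397),(373,473),(290,373)])]):
    p,r=fit(v,[550,-222,12]); print(p,r.tolist())
# sharp outline of plate/blocks predicted
p,_=fit([(P,C+B,uC+uB)],[550,-222,12])
im=cv2.imread('pics/w4.png'); K=4; c=cv2.resize(im[60:240,375:575],None,fx=K,fy=K-.8 and K-0.7,interpolation=cv2.INTER_CUBIC)
cv2.imwrite('pics/c4.png',c)
E
```

```text
[ 546.5 -222.    11.9] [[-0.4, -1.4], [1.3, -1.6], [0.3, 1.2], [0.4, -0.9], [0.4, 1.1], [-0.3, -0.3], [-0.9, 2.1], [1.0, 0.7], [-1.7, 0.0]]
[ 545.6 -222.    12. ] [[-0.9, -0.2], [0.7, -0.9], [0.2, 1.7]]
[ 549.6 -221.    13.2] [[4.5, -2.8], [-2.9, 3.7], [-4.1, 0.9], [3.3, -6.2]]
[ 547.6 -218.7   11.7] [[0.7, -6.1], [2.6, -3.6], [-1.3, 7.7], [-1.7, -6.3]]
```

View pics/c4.png

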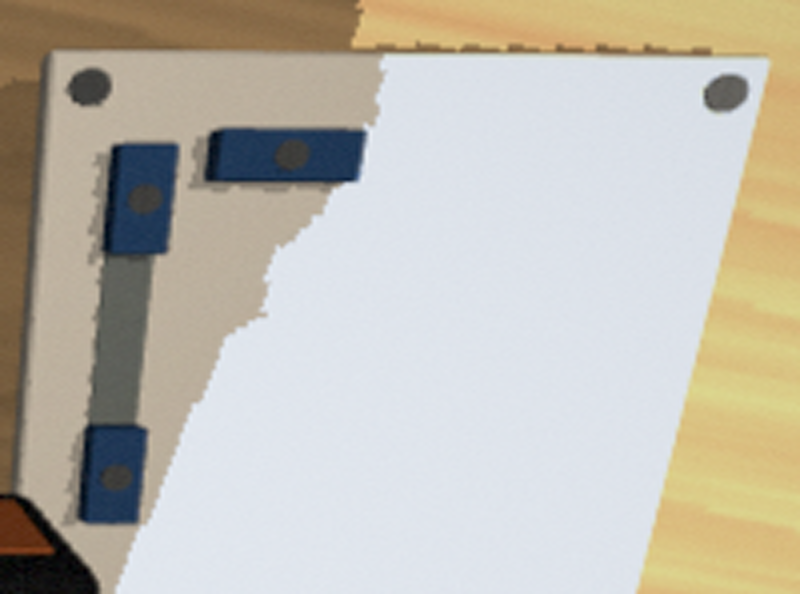

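The crop confirms the plate fit: centre (546.5, -222), heading 12°, residuals about 1 px. I'll now go above the place beside the corner.

Request:
{"name": "send_rows", "arguments": {
  "targets": [
    {"fingers": 45,"dx": 0.8,"dy": -0.2,"dz": 0.5,"yaw": 0},
    {"fingers": 45,"dx": 0.9,"dy": -0.3,"dz": 0.9,"yaw": 0},
    {"fingers": 45,"dx": 0.9,"dy": -0.3,"dz": 0.9,"yaw": 0},
    {"fingers": 45,"dx": 0.9,"dy": -0.3,"dz": 0.9,"yaw": 0},
    {"fingers": 45,"dx": 0.6,"dy": -0.2,"dz": 0.8,"yaw": 0}
  ],
  "squeeze": 40
}}

```text
t: 6.4
ee_pos: [564.8, -180.1, 147.6]
eef_rot: [-179.2, -0.3, -76.1]
contact_force: [-0.4, 0.3, -1.1]
finger_gap: 51.7
```

```bash
python3 d.py 557 -204.5 75 -78
```

```text
t 6.4 pos [ 564.8  -180.08  147.63] [-179.2    -0.27  -76.15] F [-0.38  0.33 -1.06] 51.74402552172982
units d [0.72 0.48 2.42] yaw 0.4637178923442917
```

Request:
{"name": "send_rows", "arguments": {
  "targets": [
    {"fingers": 45,"dx": 0.4,"dy": 0.25,"dz": 0.4,"yaw": 0.25},
    {"fingers": 45,"dx": 0.35,"dy": 0.2,"dz": 0.6,"yaw": 0.2},
    {"fingers": 45,"dx": 0,"dy": 0,"dz": 0.5,"yaw": 0},
    {"fingers": 45,"dx": 0,"dy": 0,"dz": 0.4,"yaw": 0},
    {"fingers": 45,"dx": 0,"dy": 0,"dz": 0,"yaw": 0}
  ],
  "squeeze": 40
}}

```text
t: 6.9
ee_pos: [557.9, -198.1, 84.0]
eef_rot: [-179.5, 0.2, -77.6]
contact_force: [-1.5, -0.1, -1.8]
finger_gap: 51.4
```

```bash
python3 look.py w5; python3 d.py 557 -204.5 58 -78
```

```text
[ 557.93 -198.07   84.05] [-179.47    0.22  -77.6 ] 6.9
t 6.95 pos [ 558.84 -197.89   84.99] [-179.37    0.2   -77.57] F [-0.36 -0.37 -1.35] 51.627260261642
units d [0.21 0.12 0.9 ] yaw 0.10728590470648669
```

View pics/w5.png

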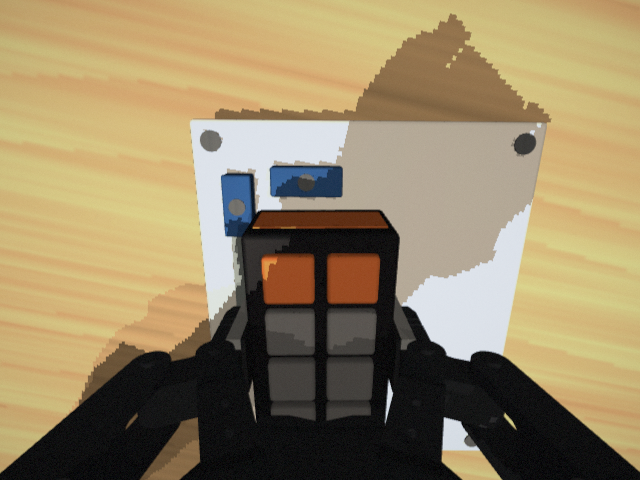

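The keypad's orange end spans (243,234) to (398,234) at its top edge and (260,211) to (386,211) at its bottom edge. The short stop face edge runs from (270,197) to (342,197), the long stop block is near (238,205), and the plate corners are at (191,121) and (547,123).

```bash
python3 - <<'E'
from h import *; import json
np.set_printoptions(suppress=True,precision=1)
P={k:np.array(v) for k,v in json.load(open('w5.json')).items()}
p,r=fit([(P,[[100,85,30],[100,-85,30],[65,46,30],[65,12,30],[75,55,40],[45,55,40]],[(191,121),(547,123),(270,197),(342,197),(254,176),(252,236)])],[546,-222,12]); print(p,r.tolist())
z=59.5
k,r=fit([(P,[[45,26,z],[45,-26,z],[45,26,z+34],[45,-26,z+34]],[(260,211),(386,211),(243,234),(398,234)])],[550,-200,12]); print(k,r.tolist())
for q in (p,[546.5,-222,11.9]):
    a=np.radians(q[2]); d=k[:2]-np.array(q[:2]); print('kp in fixture',np.array([[np.cos(a),np.sin(a)],[-np.sin(a),np.cos(a)]])@d)
E
```

```text
[ 545.8 -222.3   11.7] [[-2.8, -1.0], [2.6, 1.1], [3.3, -2.0], [-0.7, -1.2], [-3.6, 1.0], [1.4, 2.9]]
[ 559.3 -197.7   12.4] [[-0.3, 0.5], [-2.6, 0.5], [-1.0, -0.3], [3.2, -0.3]]
kp in fixture [18.3 21.4]
kp in fixture [17.6 21.2]
```

Request:
{"name": "send_rows", "arguments": {
  "targets": [
    {"fingers": 45,"dx": 0.2,"dy": 0.15,"dz": 0.1,"yaw": 0},
    {"fingers": 45,"dx": 0,"dy": 0,"dz": 0.3,"yaw": 0},
    {"fingers": 45,"dx": 0,"dy": 0,"dz": 0.3,"yaw": 0},
    {"fingers": 45,"dx": 0,"dy": 0,"dz": 0,"yaw": 0}
  ],
  "squeeze": 40
}}

```text
t: 7.35
ee_pos: [558.7, -203.7, 65.6]
eef_rot: [-179.0, 0.1, -77.4]
contact_force: [-0.5, 0.2, -2.0]
finger_gap: 51.3
```

```bash
cat > f.py <<'E'
from h import *
np.set_printoptions(suppress=True,precision=2)
o=manip.observe(); a=np.radians(11.9); M=np.array([[np.cos(a),np.sin(a)],[-np.sin(a),np.cos(a)]])
print('t',o['t'],'fix xy',M@(o['ee_pos'][:2]-[546.2,-222.1]),'(seat 20,29) z',o['ee_pos'][2],o['eef_rot'],'F fix',M@o['contact_force'][:2],o['contact_force'][2],'T',o['torque'],'gap',o['finger_gap'])
E
python3 f.py
```

```text
t 7.35 fix xy [16.01 15.48] (seat 20,29) z 65.55766863836145 [-179.01    0.12  -77.4 ] F fix [-0.41  0.31] -1.9998987171973641 T [-0.05  0.07 -0.02] gap 51.32950727893394
```

Request:
{"name": "send_rows", "arguments": {
  "targets": [
    {"fingers": 45,"dx": 0,"dy": 0,"dz": 0.15,"yaw": 0.05},
    {"fingers": 45,"dx": 0,"dy": 0,"dz": 0.1,"yaw": 0.05}
  ],
  "squeeze": 40
}}

```text
t: 7.55
ee_pos: [559.4, -203.7, 58.0]
eef_rot: [-179.0, 0.1, -77.8]
contact_force: [-0.4, 0.8, -2.9]
finger_gap: 51.3
```

Request:
{"name": "send_rows", "arguments": {
  "targets": [
    {"fingers": 45,"dx": 0,"dy": 0,"dz": 0.06,"yaw": 0},
    {"fingers": 45,"dx": 0,"dy": 0,"dz": 0,"yaw": 0}
  ],
  "squeeze": 40
}}

```text
t: 7.75
ee_pos: [559.6, -203.8, 56.4]
eef_rot: [-179.0, 0.1, -77.8]
contact_force: [-0.7, 1.1, 0.3]
finger_gap: 51.2
```

```bash
python3 f.py
```

```text
t 7.75 fix xy [16.88 15.14] (seat 20,29) z 56.35513192635582 [-178.96    0.12  -77.84] F fix [-0.48  1.23] 0.2998846630899394 T [-0.04  0.34 -0.04] gap 51.21402536970723
```

Request:
{"name": "send_rows", "arguments": {
  "targets": [
    {"fingers": 45,"dx": 0,"dy": 0,"dz": 0.08,"yaw": 0},
    {"fingers": 45,"dx": 0,"dy": 0,"dz": 0.08,"yaw": 0}
  ],
  "squeeze": 30
}}

```text
t: 7.95
ee_pos: [560.6, -203.6, 54.4]
eef_rot: [-178.9, 0.2, -77.9]
contact_force: [-2.7, 2.6, 9.4]
finger_gap: 51.2
```

```bash
python3 f.py
```

```text
t 7.95 fix xy [17.96 15.16] (seat 20,29) z 54.40949396101988 [-178.91    0.2   -77.85] F fix [-2.06  3.09] 9.420358832422808 T [ 0.18  1.03 -0.16] gap 51.23567172202498
```

Request:
{"name": "send_rows", "arguments": {
  "targets": [
    {"fingers": 45,"dx": 0,"dy": 0.03,"dz": 0.08,"yaw": 0},
    {"fingers": 45,"dx": 0,"dy": 0.03,"dz": 0.08,"yaw": 0}
  ],
  "squeeze": 20
}}

```text
t: 8.15
ee_pos: [560.8, -203.5, 54.1]
eef_rot: [-178.8, 0.3, -77.8]
contact_force: [-3.8, 2.8, 14.8]
finger_gap: 51.1
```

```bash
python3 f.py; python3 look.py w6; python3 -c "
import cv2
from workcell import imaging
im=imaging.read_camera('side')[300:420,300:500,::-1]; cv2.imwrite('pics/s6.png',cv2.resize(im,None,fx=4,fy=4,interpolation=cv2.INTER_CUBIC))"
```

```text
t 8.15 fix xy [18.13 15.17] (seat 20,29) z 54.080305645475036 [-178.77    0.31  -77.84] F fix [-3.18  3.52] 14.77884029196308 T [ 0.21  1.44 -0.07] gap 51.05225515064228
[ 560.81 -203.52   54.08] [-178.77    0.31  -77.84] 8.15
```

View pics/s6.png

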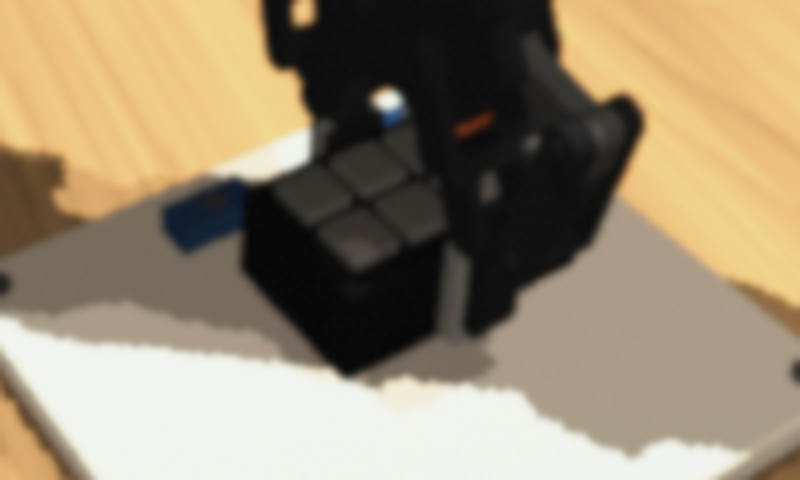

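The side view shows the keypad's rear end down on the plate just short of the corner, with the long stop block at (205,215) of the crop. I'll check numerically whether it has levelled in the grip.

```bash
python3 - <<'E'
import cv2,numpy as np
g={n:cv2.imread(f'pics/{n}.png').astype(np.float32) for n in('w4','w5','w6')}
for n in g:
    im=g[n]; o=(im[:,:,2]-im[:,:,0]); sat=(o>60)&(im[:,:,2]>80)
    m=np.zeros(o.shape,bool); m[200:310,235:410]=sat[200:310,235:410]
    ys,xs=np.where(m[245:]); print(n,'keys rows',ys.min()+245,ys.max()+245,'cols',xs.min(),xs.max())
    c=m[200:240,290:350]; r=np.where(c.mean(1)>.5)[0]+200; print('  end strip rows',r.min(),r.max())
pts=np.float32([[x,y] for x in (285,352) for y in (255,303,310,355)]).reshape(-1,1,2)
G={n:cv2.cvtColor(g[n].astype(np.uint8),cv2.COLOR_BGR2GRAY) for n in g}
p=cv2.goodFeaturesToTrack(G['w5'][235:410,245:395],30,.02,8)+np.float32([245,235])
for n in('w4','w6'):
    q,s,e=cv2.calcOpticalFlowPyrLK(G['w5'],G[n],p,None); ok=(s[:,0]==1)&(e[:,0]<15)
    for a,b in zip(p[ok,0],(q-p)[ok,0]): print(n,a.round(),b.round(1))
E
```

```text
w4 keys rows 245 306 cols 235 409
  end strip rows 200 227
w5 keys rows 254 303 cols 261 379
  end strip rows 213 227
w6 keys rows 251 300 cols 262 378
  end strip rows 215 226
w4 [388. 380.] [0.3 1.5]
w4 [392. 393.] [0.1 0.4]
w4 [266. 279.] [ 0.  -8.4]
w4 [252. 381.] [ 0.3 -2.3]
w4 [262. 259.] [ 0.1 -0.1]
w4 [275. 252.] [-6.8  1.1]
w4 [369. 401.] [0.2 0. ]
w4 [287. 244.] [-7.2 -0.4]
w4 [313. 401.] [ 0.2 -0.1]
w4 [312. 302.] [ 0.2 -0. ]
w4 [328. 401.] [0.1 0. ]
w4 [375. 302.] [ 0.2 -0. ]
w4 [250. 291.] [ 2.2 15.2]
w4 [265. 302.] [0.1 0. ]
w4 [328. 301.] [ 0.1 -0.1]
w4 [312. 255.] [ 0.4 -0. ]
w4 [377. 254.] [ 0.2 -0.2]
w4 [374. 313.] [ 0.3 -0. ]
w4 [328. 353.] [ 0.2 -0. ]
w4 [388. 403.] [ 0.5 -2.6]
w4 [268. 353.] [0.1 0. ]
w4 [372. 353.] [0.2 0. ]
w4 [312. 356.] [0.2 0.1]
w4 [313. 313.] [ 0.2 -0.1]
w4 [303. 341.] [0.7 0.2]
w6 [388. 380.] [0.5 1.4]
w6 [392. 393.] [0.3 0.4]
w6 [266. 279.] [ 1.1 -2.4]
w6 [252. 381.] [-0.6  2.2]
w6 [248. 393.] [-0.5  0.7]
w6 [369. 401.] [0.2 1.3]
w6 [287. 244.] [ 3.2 -3.3]
w6 [313. 401.] [-0.6  0.7]
w6 [312. 302.] [-0.1 -2.9]
w6 [328. 401.] [-0.3  1. ]
w6 [272. 402.] [-0.8  0.4]
w6 [375. 302.] [-0.4 -2.6]
w6 [265. 302.] [ 0.4 -3.3]
w6 [328. 301.] [-0.1 -2.8]
w6 [312. 255.] [ 0.3 -3.5]
w6 [377. 254.] [-0.6 -3.2]
w6 [374. 313.] [-0.3 -2.6]
w6 [328. 353.] [-0.2 -0.9]
w6 [388. 403.] [ 0.8 -3.5]
w6 [268. 353.] [-0.2 -1.6]
w6 [372. 353.] [-0.1 -0.8]
w6 [312. 356.] [-0.1 -1.2]
w6 [313. 313.] [-0.1 -2.9]
w6 [303. 341.] [-0.9  0.8]
```

```bash
cat > tilt.py <<'E'
import sys,json
from h import *
from scipy.spatial.transform import Rotation as R
np.set_printoptions(suppress=True,precision=2)
def rig(pos,e): T=np.eye(4);T[:3,:3]=R.from_euler('xyz',e,degrees=True).as_matrix();T[:3,3]=pos;return T
def cam(n):
    P=json.load(open(n+'.json')); T=np.eye(4);T[:3,:3]=P['R'];T[:3,3]=P['t']; return T,np.array([[P['fx'],0,P['cx']],[0,P['fy'],P['cy']],[0,0,1]])
tg=rig([508.1,320.6,25.5],[178.4,-.7,-59.3]); kg=rig([508.1,320.6,0],[0,0,30.7])   # at grasp: keypad flat on bench
t5=rig([557.93,-198.07,84.05],[-179.47,.22,-77.6]); k5=t5@np.linalg.inv(tg)@kg
print('w5 keypad',k5[:3,3],R.from_matrix(k5[:3,:3]).as_euler('xyz',degrees=True))
C,K=cam('w5'); CK=C@k5; n=sys.argv[1]
g=lambda n:cv2.cvtColor(cv2.imread(f'pics/{n}.png'),cv2.COLOR_BGR2GRAY)
A,B=g('w5'),g(n)
p=cv2.goodFeaturesToTrack(A[245:365,258:385],40,.02,6)+np.float32([258,245]); q,s,e=cv2.calcOpticalFlowPyrLK(A,B,p,None); r,_,_=cv2.calcOpticalFlowPyrLK(B,A,q,None)
ok=(s[:,0]==1)&(np.abs(r-p).max((1,2))<.3); p,q=p[ok,0],q[ok,0]
Rk,tk=CK[:3,:3],CK[:3,3]; X=[]
for u in p:
    d=Rk.T@np.linalg.inv(K)@[*u,1]; c=-Rk.T@tk; X.append(c+d*(39-c[2])/d[2])
X=np.array(X)
_,rv,tv,inl=cv2.solvePnPRansac(X,q.astype(float),K,None,rvec=cv2.Rodrigues(Rk)[0],tvec=tk.copy().reshape(3,1),useExtrinsicGuess=True,reprojectionError=.7)
_,rv,tv=cv2.solvePnP(X[inl[:,0]],q[inl[:,0]].astype(float),K,None,rv,tv,True)
T=np.eye(4);T[:3,:3]=cv2.Rodrigues(rv)[0];T[:3,3]=tv[:,0]
C2,_=cam(n); k=np.linalg.inv(C2)@T; e=R.from_matrix(k[:3,:3]).as_euler('xyz',degrees=True)
F=rig([546.2,-222.1,0],[0,0,11.9]); f=np.linalg.inv(F)@k
print(n,len(inl),'of',len(p),'in fixture',f[:3,3],'(seat 20 29 30)','pitch/roll rel fixture',R.from_matrix(f[:3,:3]).as_euler('xyz',degrees=True))
E
python3 tilt.py w5; python3 tilt.py w6
```

```text
w5 keypad [ 558.77 -197.47   58.57] [ 0.92 -2.13 12.39]
w5 7 of 40 in fixture [17.38 21.51 58.57] (seat 20 29 30) pitch/roll rel fixture [ 0.92 -2.13  0.49]
w5 keypad [ 558.77 -197.47   58.57] [ 0.92 -2.13 12.39]
w6 5 of 29 in fixture [20.47 15.22 27.3 ] (seat 20 29 30) pitch/roll rel fixture [ 0.37 -3.57  0.24]
```

```bash
python3 - <<'E'
s=open('tilt.py').read()
a=s.index("_,rv,tv,inl"); b=s.index("C2,_=cam(n)")
s=s[:a]+'''def mk(v): return CK@rig([v[0],0,v[1]],[0,v[2],0])
def f_(v):
    c=X@mk(v)[:3,:3].T+mk(v)[:3,3]; u=c@K.T; return ((u[:,:2]/u[:,2:]-q)).ravel()
r=least_squares(f_,[0,0,0],loss='soft_l1',f_scale=.3); T=mk(r.x); inl=np.where(np.abs(r.fun.reshape(-1,2)).max(1)<.8)[0]; print('delta x,z,pitch in grip',r.x)
'''+s[b:]
open('tilt.py','w').write(s)
E
python3 tilt.py w5; python3 tilt.py w6
```

```text
w5 keypad [ 558.77 -197.47   58.57] [ 0.92 -2.13 12.39]
delta x,z,pitch in grip [0. 0. 0.]
w5 40 of 40 in fixture [17.38 21.51 58.57] (seat 20 29 30) pitch/roll rel fixture [ 0.92 -2.13  0.49]
w5 keypad [ 558.77 -197.47   58.57] [ 0.92 -2.13 12.39]
delta x,z,pitch in grip [-1.56  0.29  2.99]
w6 23 of 29 in fixture [17.81 15.6  28.83] (seat 20 29 30) pitch/roll rel fixture [1.   0.17 0.3 ]
```

The keypad has now levelled on the plate: pitch 0.2°, centre about (17.8, 15.6) in the fixture frame. I'll take the down force off and slide it toward the long stop.

Request:
{"name": "send_rows", "arguments": {
  "targets": [
    {"fingers": 45,"dx": 0,"dy": 0,"dz": -0.03,"yaw": 0},
    {"fingers": 45,"dx": -0.1,"dy": 0,"dz": -0.02,"yaw": 0},
    {"fingers": 45,"dx": -0.15,"dy": 0,"dz": 0,"yaw": 0}
  ],
  "squeeze": 50
}}

```text
t: 8.55
ee_pos: [559.3, -197.3, 56.5]
eef_rot: [-178.7, 0.2, -77.9]
contact_force: [0.4, 0.1, -1.7]
finger_gap: 51.5
```

```bash
python3 f.py
```

```text
t 8.55 fix xy [17.95 21.55] (seat 20,29) z 56.5323753354032 [-178.67    0.21  -77.94] F fix [0.44 0.01] -1.69276777049018 T [-0.01 -0.02  0.04] gap 51.475769259120725
```

Request:
{"name": "send_rows", "arguments": {
  "targets": [
    {"fingers": 45,"dx": -0.1,"dy": 0,"dz": 0.04,"yaw": 0},
    {"fingers": 45,"dx": -0.08,"dy": 0,"dz": 0.02,"yaw": 0}
  ],
  "squeeze": 50
}}

```text
t: 8.75
ee_pos: [558.2, -191.6, 54.4]
eef_rot: [-178.7, 0.1, -77.9]
contact_force: [-0.6, -3.1, 2.4]
finger_gap: 51.4
```

```bash
python3 f.py
```

```text
t 8.75 fix xy [18.04 27.34] (seat 20,29) z 54.37755846692906 [-178.67    0.14  -77.88] F fix [-1.21 -2.9 ] 2.3889347103668794 T [-0.74  0.27  0.01] gap 51.44039499594782
```

Request:
{"name": "send_rows", "arguments": {
  "targets": [
    {"fingers": 45,"dx": -0.05,"dy": -0.06,"dz": -0.01,"yaw": 0},
    {"fingers": 45,"dx": -0.06,"dy": -0.06,"dz": 0,"yaw": 0}
  ],
  "squeeze": 50
}}

```text
t: 8.95
ee_pos: [558.1, -190.6, 54.2]
eef_rot: [-179.0, 0.0, -78.0]
contact_force: [-3.5, -4.2, 1.9]
finger_gap: 51.7
```

```bash
python3 f.py
```

```text
t 8.95 fix xy [18.17 28.36] (seat 20,29) z 54.23494966814721 [-178.97    0.02  -78.03] F fix [-4.24 -3.37] 1.9037361212143562 T [-0.87  0.81 -0.05] gap 51.72162743843932
```

Request:
{"name": "send_rows", "arguments": {
  "targets": [
    {"fingers": 45,"dx": -0.1,"dy": -0.1,"dz": -0.02,"yaw": 0},
    {"fingers": 45,"dx": -0.1,"dy": -0.1,"dz": -0.01,"yaw": 0}
  ],
  "squeeze": 50
}}

```text
t: 9.15
ee_pos: [558.2, -190.3, 54.2]
eef_rot: [-179.4, -0.4, -78.2]
contact_force: [-5.4, -7.5, 2.8]
finger_gap: 51.6
```

```bash
python3 f.py; python3 look.py w7; python3 tilt.py w7; python3 f.py
```

```text
t 9.15 fix xy [18.29 28.63] (seat 20,29) z 54.17337600796929 [-179.44   -0.36  -78.15] F fix [-6.82 -6.28] 2.7525632821777792 T [-1.22  0.95  0.36] gap 51.63997880374298
[ 558.19 -190.32   54.17] [-179.44   -0.36  -78.15] 9.15
w5 keypad [ 558.77 -197.47   58.57] [ 0.92 -2.13 12.39]
delta x,z,pitch in grip [-1.15  0.33  2.31]
w7 23 of 30 in fixture [18.1  28.79 29.  ] (seat 20 29 30) pitch/roll rel fixture [ 0.34  0.16 -0.02]
t 9.2 fix xy [18.36 28.64] (seat 20,29) z 54.20389938429869 [-179.46   -0.37  -78.14] F fix [-5.4  -4.87] -0.40046789640077896 T [-1.33  0.87  0.2 ] gap 51.319104960060905
```

View pics/w7.png

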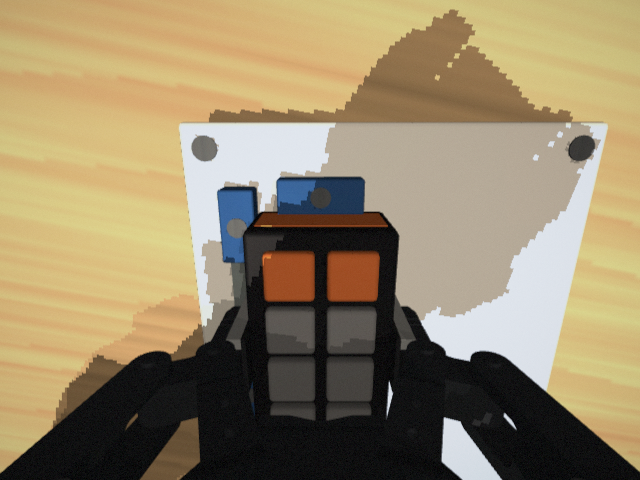

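The wrist view shows the orange end's bottom edge (row 213) right at the short stop and the left side against the long stop block (column 258). I'll check that the push holds steady.

```bash
python3 - <<'E'
from h import *
np.set_printoptions(suppress=True,precision=2)
a=np.radians(11.9); M=np.array([[np.cos(a),np.sin(a)],[-np.sin(a),np.cos(a)]])
for i in range(12):
    imaging.read_camera('scene'); o=manip.observe(); print(round(o['t'],2),M@o['contact_force'][:2],o['contact_force'][2:],o['ee_pos'],o['eef_rot'])
E
```

```text
9.25 [-5.44 -5.47] [0.05] [ 558.25 -190.27   54.22] [-179.44   -0.35  -78.14]
9.3 [-5.61 -4.96] [0.15] [ 558.18 -190.29   54.17] [-179.44   -0.35  -78.15]
9.35 [-5.08 -5.67] [-0.55] [ 558.18 -190.31   54.18] [-179.44   -0.35  -78.15]
9.4 [-5.09 -5.31] [-0.54] [ 558.19 -190.29   54.19] [-179.44   -0.35  -78.14]
9.45 [-5.91 -4.96] [-0.] [ 558.21 -190.31   54.2 ] [-179.43   -0.35  -78.15]
9.5 [-5.71 -4.67] [-0.04] [ 558.22 -190.31   54.2 ] [-179.43   -0.35  -78.15]
9.55 [-5.54 -4.32] [0.05] [ 558.22 -190.29   54.18] [-179.43   -0.34  -78.15]
9.6 [-6.22 -5.43] [-0.21] [ 558.24 -190.33   54.21] [-179.43   -0.35  -78.15]
9.65 [-5.3  -4.59] [0.18] [ 558.2  -190.28   54.19] [-179.43   -0.34  -78.14]
9.7 [-6.25 -5.24] [-0.32] [ 558.24 -190.29   54.21] [-179.43   -0.35  -78.15]
9.75 [-5.19 -4.63] [-0.48] [ 558.21 -190.3    54.18] [-179.43   -0.34  -78.15]
9.8 [-5.56 -5.89] [0.41] [ 558.23 -190.28   54.22] [-179.43   -0.34  -78.14]
```

The y push is steady, but friction on the long stop could be taking up the x push. I'll release y slightly, push x alone and see whether the keypad moves.

Request:
{"name": "send_rows", "arguments": {
  "targets": [
    {"fingers": 45,"dx": 0.06,"dy": 0,"dz": 0,"yaw": 0},
    {"fingers": 45,"dx": 0,"dy": -0.1,"dz": -0.02,"yaw": 0}
  ],
  "squeeze": 50
}}

```text
t: 10.0
ee_pos: [558.5, -190.9, 54.3]
eef_rot: [-179.8, -0.1, -78.2]
contact_force: [-10.1, -3.6, 5.3]
finger_gap: 51.4
```

```bash
python3 f.py
```

```text
t 10.0 fix xy [18.46 27.98] (seat 20,29) z 54.313842360138324 [-179.79   -0.1   -78.2 ] F fix [-10.67  -1.43] 5.252195624280368 T [-0.72  1.81 -0.01] gap 51.37489079038409
```

The x push of 10.7 N is more than friction could supply, and x moved only 0.1 mm, so the keypad is on the short stop. I'll press into both stops again.

Request:
{"name": "send_rows", "arguments": {
  "targets": [
    {"fingers": 45,"dx": -0.08,"dy": -0.06,"dz": -0.03,"yaw": 0},
    {"fingers": 45,"dx": -0.1,"dy": -0.09,"dz": -0.02,"yaw": 0}
  ],
  "squeeze": 50
}}

```text
t: 10.2
ee_pos: [558.4, -190.3, 54.8]
eef_rot: [179.9, -0.4, -78.3]
contact_force: [-5.2, -6.8, -1.6]
finger_gap: 51.4
```

```bash
python3 f.py; python3 look.py w8; python3 tilt.py w8; python3 - <<'E'
from h import *
np.set_printoptions(suppress=True,precision=2)
a=np.radians(11.9); M=np.array([[np.cos(a),np.sin(a)],[-np.sin(a),np.cos(a)]])
for i in range(8):
    imaging.read_camera('scene'); o=manip.observe(); print(round(o['t'],2),M@o['contact_force'][:2],o['contact_force'][2:],o['ee_pos'],o['eef_rot'])
E
```

```text
t 10.2 fix xy [18.54 28.61] (seat 20,29) z 54.75717523152062 [179.86  -0.45 -78.3 ] F fix [-6.45 -5.58] -1.5621929473961398 T [-1.54  0.86  0.33] gap 51.39619996438084
[ 558.44 -190.28   54.76] [179.86  -0.45 -78.3 ] 10.2
w5 keypad [ 558.77 -197.47   58.57] [ 0.92 -2.13 12.39]
delta x,z,pitch in grip [-0.82  0.13  1.85]
w8 24 of 28 in fixture [18.31 28.71 29.37] (seat 20 29 30) pitch/roll rel fixture [ 0.25  0.4  -0.18]
10.3 [-5.8  -4.53] [-1.72] [ 558.41 -190.33   54.75] [179.85  -0.45 -78.3 ]
10.35 [-6.27 -5.35] [-1.24] [ 558.38 -190.33   54.72] [179.85  -0.44 -78.3 ]
10.4 [-5.34 -5.23] [-0.66] [ 558.39 -190.3    54.72] [179.86  -0.43 -78.29]
10.45 [-5.51 -4.53] [-0.69] [ 558.4  -190.35   54.73] [179.86  -0.44 -78.3 ]
10.5 [-5.01 -5.72] [-0.63] [ 558.4  -190.37   54.74] [179.86  -0.44 -78.3 ]
10.55 [-5.91 -5.  ] [-0.77] [ 558.43 -190.32   54.75] [179.86  -0.44 -78.29]
10.6 [-5.39 -4.67] [-1.41] [ 558.44 -190.34   54.76] [179.86  -0.44 -78.3 ]
10.65 [-4.85 -5.61] [-0.91] [ 558.45 -190.34   54.76] [179.86  -0.44 -78.3 ]
```

Both pushes are about 5 N and balanced. I'll raise them a little so friction at the stops can't eat up the margin.

Request:
{"name": "send_rows", "arguments": {
  "targets": [
    {"fingers": 45,"dx": -0.14,"dy": -0.14,"dz": 0,"yaw": 0},
    {"fingers": 45,"dx": -0.17,"dy": -0.16,"dz": 0,"yaw": 0}
  ],
  "squeeze": 50
}}

```text
t: 10.85
ee_pos: [558.6, -190.0, 55.0]
eef_rot: [179.1, -1.0, -78.4]
contact_force: [-10.4, -9.2, 6.6]
finger_gap: 51.1
```

```bash
python3 f.py; python3 look.py w9; python3 tilt.py w9; python3 - <<'E'
from h import *
np.set_printoptions(suppress=True,precision=2)
a=np.radians(11.9); M=np.array([[np.cos(a),np.sin(a)],[-np.sin(a),np.cos(a)]])
for i in range(8):
    imaging.read_camera('scene'); o=manip.observe(); print(round(o['t'],2),M@o['contact_force'][:2],o['contact_force'][2:],o['ee_pos'],o['eef_rot'])
E
```

```text
t 10.85 fix xy [18.73 28.81] (seat 20,29) z 54.97607397287597 [179.13  -0.95 -78.42] F fix [-12.08  -6.84] 6.577662424100874 T [-1.65  1.34  0.58] gap 51.0953942753819
[ 558.59 -190.05   54.98] [179.13  -0.95 -78.42] 10.85
w5 keypad [ 558.77 -197.47   58.57] [ 0.92 -2.13 12.39]
delta x,z,pitch in grip [-0.82  0.24  1.63]
w9 23 of 27 in fixture [18.19 28.69 29.74] (seat 20 29 30) pitch/roll rel fixture [-0.25  0.91 -0.32]
10.95 [-10.23  -6.99] [6.39] [ 558.55 -190.1    55.01] [179.13  -0.95 -78.43]
11.0 [-10.12  -6.26] [6.42] [ 558.59 -190.08   55.03] [179.14  -0.95 -78.43]
11.05 [-10.76  -5.95] [5.79] [ 558.58 -190.05   55.03] [179.15  -0.94 -78.43]
11.1 [-10.94  -5.83] [6.17] [ 558.59 -190.03   55.02] [179.15  -0.94 -78.43]
11.15 [-10.12  -6.38] [5.17] [ 558.59 -190.07   55.03] [179.15  -0.94 -78.43]
11.2 [-10.16  -5.44] [5.83] [ 558.55 -190.09   55.01] [179.15  -0.94 -78.43]
11.25 [-10.83  -6.01] [5.04] [ 558.58 -190.1    55.03] [179.15  -0.94 -78.43]
11.3 [-10.33  -6.47] [5.34] [ 558.59 -190.09   55.03] [179.15  -0.94 -78.43]
```

The keypad stayed at (18.2, 28.7) under the harder push, so it is seated on both stops. The down force has risen to about 6 N, so I'll lighten it and even out the pushes.

Request:
{"name": "send_rows", "arguments": {
  "targets": [
    {"fingers": 45,"dx": -0.14,"dy": -0.07,"dz": -0.05,"yaw": 0},
    {"fingers": 45,"dx": -0.14,"dy": -0.09,"dz": -0.03,"yaw": 0}
  ],
  "squeeze": 50
}}

```text
t: 11.5
ee_pos: [558.6, -190.0, 56.4]
eef_rot: [178.9, -1.6, -78.6]
contact_force: [-3.9, -7.1, -3.3]
finger_gap: 51.4
```

```bash
python3 look.py w10; python3 tilt.py w10; python3 - <<'E'
from h import *
np.set_printoptions(suppress=True,precision=2)
a=np.radians(11.9); M=np.array([[np.cos(a),np.sin(a)],[-np.sin(a),np.cos(a)]])
for i in range(6):
    im=imaging.read_camera('side'); o=manip.observe(); print(round(o['t'],2),M@o['contact_force'][:2],o['contact_force'][2:],o['ee_pos'],o['eef_rot'])
w=cv2.imread('pics/w10.png')[110:310,170:420]; s=im[300:400,310:470,::-1]
cv2.imwrite('pics/m10.png',np.vstack([cv2.resize(w,(600,330),interpolation=cv2.INTER_CUBIC),cv2.resize(s,(600,270),interpolation=cv2.INTER_CUBIC)]))
E
```

```text
[ 558.62 -189.98   56.42] [178.91  -1.6  -78.56] 11.5
w5 keypad [ 558.77 -197.47   58.57] [ 0.92 -2.13 12.39]
delta x,z,pitch in grip [-0.87  0.18  1.93]
w10 27 of 29 in fixture [18.11 28.49 31.14] (seat 20 29 30) pitch/roll rel fixture [-0.9   1.42 -0.48]
11.6 [-4.24 -6.32] [-2.18] [ 558.62 -189.97   56.43] [178.9   -1.6  -78.54]
11.65 [-4.43 -6.22] [-2.79] [ 558.63 -189.95   56.43] [178.9   -1.6  -78.55]
11.7 [-5.24 -6.85] [-2.74] [ 558.67 -189.98   56.47] [178.9   -1.59 -78.55]
11.75 [-4.83 -6.79] [-1.57] [ 558.62 -189.96   56.41] [178.9   -1.59 -78.55]
11.8 [-4.85 -7.34] [-1.93] [ 558.64 -189.95   56.41] [178.9   -1.59 -78.55]
11.85 [-4.49 -6.04] [-2.08] [ 558.63 -189.95   56.41] [178.9   -1.59 -78.55]
```

View pics/m10.png

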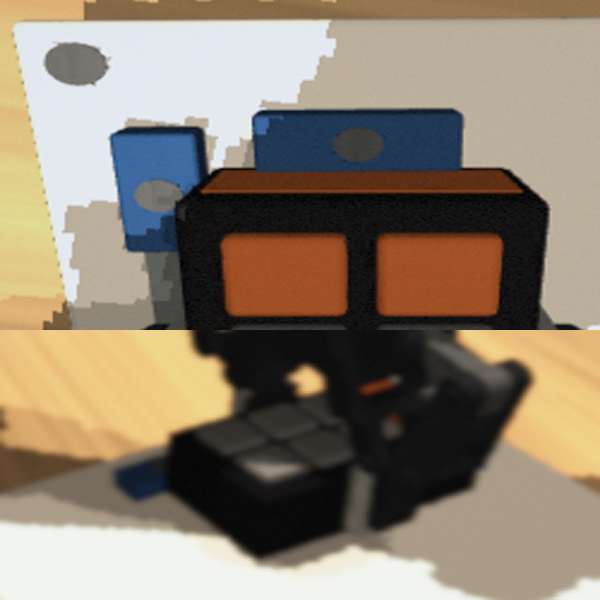

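The keypad is flush against both blocks (short stop at (358,140) and long stop at (160,190) in the mosaic). But the measured pose shows it lifted about 1.5 mm and pitched 1.4°, so I'll ease it back down flat with a looser grip and then push again.

Request:
{"name": "send_rows", "arguments": {
  "targets": [
    {"fingers": 45,"dx": -0.04,"dy": -0.04,"dz": 0.06,"yaw": 0},
    {"fingers": 45,"dx": -0.04,"dy": -0.04,"dz": 0.09,"yaw": 0}
  ],
  "squeeze": 20
}}

```text
t: 12.05
ee_pos: [558.5, -190.3, 54.8]
eef_rot: [178.6, -1.5, -78.7]
contact_force: [-11.3, -0.9, 18.7]
finger_gap: 51.5
```

```bash
python3 f.py; python3 look.py w11; python3 tilt.py w11
```

```text
t 12.05 fix xy [18.55 28.57] (seat 20,29) z 54.83050051825406 [178.62  -1.54 -78.69] F fix [-11.25   1.49] 18.673796582291594 T [0.22 1.74 0.15] gap 51.4737773876367
[ 558.46 -190.32   54.83] [178.62  -1.54 -78.69] 12.05
w5 keypad [ 558.77 -197.47   58.57] [ 0.92 -2.13 12.39]
delta x,z,pitch in grip [-0.59  0.37  1.03]
w11 23 of 27 in fixture [18.04 28.23 29.73] (seat 20 29 30) pitch/roll rel fixture [-0.84  0.82 -0.6 ]
```

Request:
{"name": "send_rows", "arguments": {
  "targets": [
    {"fingers": 45,"dx": -0.1,"dy": -0.05,"dz": 0,"yaw": -0.05},
    {"fingers": 45,"dx": -0.13,"dy": -0.07,"dz": -0.01,"yaw": -0.05}
  ],
  "squeeze": 40
}}

```text
t: 12.3
ee_pos: [558.6, -189.8, 55.7]
eef_rot: [178.4, -2.0, -78.5]
contact_force: [-2.6, -7.8, -4.5]
finger_gap: 51.8
```

```bash
python3 f.py; python3 look.py w12; python3 tilt.py w12
```

```text
t 12.3 fix xy [18.8  29.05] (seat 20,29) z 55.68629093637238 [178.45  -2.   -78.47] F fix [-4.16 -7.12] -4.5375613044516525 T [-1.87  0.46  0.07] gap 51.768154857545206
[ 558.6  -189.8    55.69] [178.45  -2.   -78.47] 12.3
w5 keypad [ 558.77 -197.47   58.57] [ 0.92 -2.13 12.39]
delta x,z,pitch in grip [-0.59  0.36  1.17]
w12 26 of 28 in fixture [18.18 28.47 30.56] (seat 20 29 30) pitch/roll rel fixture [-1.31  1.13 -0.4 ]
```

Request:
{"name": "send_rows", "arguments": {
  "targets": [
    {"fingers": 45,"dx": -0.08,"dy": -0.09,"dz": 0.04,"yaw": 0}
  ],
  "squeeze": 40
}}

```text
t: 12.45
ee_pos: [558.6, -189.8, 55.3]
eef_rot: [178.2, -2.1, -78.5]
contact_force: [-11.8, -2.1, 18.8]
finger_gap: 51.5
```

```bash
python3 f.py; python3 look.py w13; python3 tilt.py w13; python3 look.py w14; python3 f.py;python3 look.py w14; python3 f.py
```

```text
t 12.45 fix xy [18.8  29.01] (seat 20,29) z 55.31321070110401 [178.17  -2.08 -78.53] F fix [-11.95   0.38] 18.766442626389086 T [0.06 1.99 0.31] gap 51.530877961820735
[ 558.61 -189.84   55.31] [178.17  -2.08 -78.53] 12.45
w5 keypad [ 558.77 -197.47   58.57] [ 0.92 -2.13 12.39]
delta x,z,pitch in grip [-0.62  0.41  1.01]
w13 24 of 28 in fixture [18.04 28.38 30.28] (seat 20 29 30) pitch/roll rel fixture [-1.39  1.24 -0.48]
[ 558.63 -189.85   55.43] [178.15  -2.09 -78.52] 12.5
t 12.55 fix xy [18.8  28.99] (seat 20,29) z 55.41391451637177 [178.18  -2.09 -78.53] F fix [-9.47 -1.37] 9.288898309689163 T [-0.48  1.36  0.23] gap 51.32557800526818
[ 558.62 -189.86   55.41] [178.18  -2.09 -78.53] 12.55
t 12.6 fix xy [18.81 29.  ] (seat 20,29) z 55.443004053181156 [178.19  -2.09 -78.53] F fix [-9.37 -2.36] 9.501198436204277 T [-0.55  1.42  0.27] gap 51.56812954152907
```

Request:
{"name": "send_rows", "arguments": {
  "targets": [
    {"fingers": 45,"dx": -0.11,"dy": -0.08,"dz": 0.01,"yaw": 0}
  ],
  "squeeze": 40
}}

```text
t: 12.7
ee_pos: [558.6, -189.7, 55.6]
eef_rot: [178.0, -2.3, -78.6]
contact_force: [-5.1, -7.6, -0.3]
finger_gap: 51.1
```

```bash
python3 f.py; python3 look.py w15; python3 tilt.py w15; python3 look.py w16; python3 f.py;python3 look.py w16; python3 f.py
```

```text
t 12.7 fix xy [18.84 29.11] (seat 20,29) z 55.637186027589266 [178.03  -2.29 -78.57] F fix [-6.53 -6.37] -0.30567551389615955 T [-1.16  0.59  0.45] gap 51.135220827208364
[ 558.63 -189.73   55.64] [178.03  -2.29 -78.57] 12.7
w5 keypad [ 558.77 -197.47   58.57] [ 0.92 -2.13 12.39]
delta x,z,pitch in grip [-0.52  0.41  0.97]
w15 24 of 28 in fixture [18.11 28.43 30.61] (seat 20 29 30) pitch/roll rel fixture [-1.59  1.35 -0.51]
[ 558.63 -189.76   55.63] [178.01  -2.31 -78.55] 12.75
t 12.8 fix xy [18.83 29.11] (seat 20,29) z 55.62873519677336 [178.01  -2.29 -78.55] F fix [-8.28 -4.25] 4.4633944401677175 T [-0.98  0.82  0.42] gap 51.18413541244534
[ 558.63 -189.74   55.63] [178.01  -2.29 -78.55] 12.8
t 12.85 fix xy [18.84 29.1 ] (seat 20,29) z 55.64210328549794 [178.01  -2.28 -78.55] F fix [-8.02 -4.11] 5.26106235234068 T [-0.92  0.93  0.39] gap 51.32742137727188
```

Contact on both stops holds, but the repeated loaded rows have tilted the tool, and the keypad with it, to about 2°, which is too near the limit of 2.9°. Dragging it a little away from the stops under light pressure should undo that tilt. Then I'll seat it again in fewer rows.

Request:
{"name": "send_rows", "arguments": {
  "targets": [
    {"fingers": 45,"dx": 0.1,"dy": 0.06,"dz": 0.04,"yaw": 0},
    {"fingers": 45,"dx": 0.1,"dy": 0.06,"dz": 0.03,"yaw": 0},
    {"fingers": 45,"dx": 0.1,"dy": 0.06,"dz": 0.03,"yaw": 0}
  ],
  "squeeze": 40
}}

```text
t: 13.15
ee_pos: [558.9, -191.4, 55.3]
eef_rot: [178.3, -1.7, -78.3]
contact_force: [-3.4, 4.5, 5.9]
finger_gap: 51.5
```

```bash
python3 f.py; python3 look.py w17; python3 tilt.py w17
```

```text
t 13.15 fix xy [18.72 27.47] (seat 20,29) z 55.28256264354529 [178.33  -1.67 -78.27] F fix [-2.35  5.12] 5.850236955568407 T [1.13 0.31 0.18] gap 51.53265992134998
[ 558.86 -191.36   55.28] [178.33  -1.67 -78.27] 13.15
w5 keypad [ 558.77 -197.47   58.57] [ 0.92 -2.13 12.39]
delta x,z,pitch in grip [-0.93  0.17  1.37]
w17 24 of 29 in fixture [17.71 27.07 29.98] (seat 20 29 30) pitch/roll rel fixture [-0.97  1.45 -0.19]
```

Request:
{"name": "send_rows", "arguments": {
  "targets": [
    {"fingers": 45,"dx": 0.13,"dy": 0.09,"dz": 0.06,"yaw": 0},
    {"fingers": 45,"dx": 0.13,"dy": 0.09,"dz": 0.06,"yaw": 0},
    {"fingers": 45,"dx": 0.13,"dy": 0.09,"dz": 0.06,"yaw": 0}
  ],
  "squeeze": 20
}}

```text
t: 13.5
ee_pos: [558.9, -192.4, 54.5]
eef_rot: [178.8, -0.8, -77.8]
contact_force: [-4.7, 6.5, 10.7]
finger_gap: 51.3
```

```bash
python3 f.py; python3 look.py w18; python3 tilt.py w18
```

```text
t 13.5 fix xy [18.52 26.47] (seat 20,29) z 54.46519687386576 [178.79  -0.76 -77.82] F fix [-3.28  7.37] 10.708183813630983 T [1.57 0.5  0.06] gap 51.30081906005422
[ 558.87 -192.38   54.47] [178.79  -0.76 -77.82] 13.5
w5 keypad [ 558.77 -197.47   58.57] [ 0.92 -2.13 12.39]
delta x,z,pitch in grip [-0.77  0.16  1.12]
w18 25 of 29 in fixture [17.89 26.43 29.12] (seat 20 29 30) pitch/roll rel fixture [-0.06  0.73  0.28]
```

Request:
{"name": "send_rows", "arguments": {
  "targets": [
    {"fingers": 45,"dx": 0.13,"dy": 0.1,"dz": 0.06,"yaw": 0},
    {"fingers": 45,"dx": 0.13,"dy": 0.1,"dz": 0.06,"yaw": 0.1}
  ],
  "squeeze": 20
}}

```text
t: 13.75
ee_pos: [558.8, -192.9, 54.0]
eef_rot: [179.2, -0.2, -77.9]
contact_force: [-4.1, 6.5, 11.6]
finger_gap: 51.3
```

```bash
python3 f.py; python3 look.py w19; python3 tilt.py w19
```

```text
t 13.75 fix xy [18.35 25.98] (seat 20,29) z 54.01241392672402 [179.17  -0.17 -77.87] F fix [-2.7   7.25] 11.56466952168257 T [1.59 0.43 0.39] gap 51.33770448887122
[ 558.8  -192.89   54.01] [179.17  -0.17 -77.87] 13.75
w5 keypad [ 558.77 -197.47   58.57] [ 0.92 -2.13 12.39]
delta x,z,pitch in grip [-1.08  0.12  1.44]
w19 24 of 28 in fixture [17.56 26.23 28.62] (seat 20 29 30) pitch/roll rel fixture [0.53 0.68 0.25]
```

Request:
{"name": "send_rows", "arguments": {
  "targets": [
    {"fingers": 45,"dx": -0.06,"dy": 0,"dz": -0.01,"yaw": 0},
    {"fingers": 45,"dx": -0.08,"dy": -0.04,"dz": 0,"yaw": 0},
    {"fingers": 45,"dx": -0.14,"dy": -0.12,"dz": 0.0,"yaw": 0}
  ],
  "squeeze": 50
}}

```text
t: 14.1
ee_pos: [558.5, -190.1, 54.5]
eef_rot: [178.9, -0.5, -78.2]
contact_force: [-9.2, -8.3, 8.6]
finger_gap: 51.1
```

```bash
python3 f.py; python3 look.py w20; python3 tilt.py w20; python3 look.py w21; python3 f.py;python3 look.py w21; python3 f.py
```

```text
t 14.1 fix xy [18.62 28.73] (seat 20,29) z 54.4641237673893 [178.86  -0.55 -78.16] F fix [-10.67  -6.19] 8.554878874375486 T [-1.57  1.69 -0.01] gap 51.090329386810026
[ 558.5  -190.15   54.46] [178.86  -0.55 -78.16] 14.1
w5 keypad [ 558.77 -197.47   58.57] [ 0.92 -2.13 12.39]
delta x,z,pitch in grip [-0.44  0.42  0.89]
w20 24 of 28 in fixture [18.38 28.79 29.4 ] (seat 20 29 30) pitch/roll rel fixture [ 0.15  0.44 -0.05]
[ 558.5  -190.18   54.52] [178.84  -0.56 -78.16] 14.15
t 14.2 fix xy [18.61 28.72] (seat 20,29) z 54.49236334507858 [178.86  -0.53 -78.17] F fix [-8.03 -3.85] 5.322415058851911 T [-0.93  1.16 -0.04] gap 51.399010177992906
[ 558.49 -190.16   54.49] [178.86  -0.53 -78.17] 14.2
t 14.25 fix xy [18.64 28.7 ] (seat 20,29) z 54.50869170323426 [178.87  -0.53 -78.18] F fix [-8.13 -2.98] 5.596953615307861 T [-0.95  1.14 -0.02] gap 51.35868798249094
```

Request:
{"name": "send_rows", "arguments": {
  "targets": [
    {"fingers": 45,"dx": -0.15,"dy": -0.12,"dz": -0.02,"yaw": 0}
  ],
  "squeeze": 50
}}

```text
t: 14.35
ee_pos: [558.5, -190.1, 54.7]
eef_rot: [178.6, -0.8, -78.3]
contact_force: [-5.2, -7.6, 0.1]
finger_gap: 51.1
```

```bash
python3 look.py w22; python3 tilt.py w22; for i in 1 2 3 4 5; do python3 look.py w23 >/dev/null; python3 f.py; done; python3 tilt.py w23
```

```text
[ 558.53 -190.06   54.73] [178.63  -0.81 -78.32] 14.35
w5 keypad [ 558.77 -197.47   58.57] [ 0.92 -2.13 12.39]
delta x,z,pitch in grip [-0.68  0.31  1.13]
w22 24 of 27 in fixture [18.07 28.76 29.57] (seat 20 29 30) pitch/roll rel fixture [-0.11  0.91 -0.22]
t 14.45 fix xy [18.69 28.78] (seat 20,29) z 54.75003952606553 [178.61  -0.82 -78.29] F fix [-7.32 -4.84] 2.6803780733378115 T [-1.15  0.86  0.32] gap 51.447312079210086
t 14.5 fix xy [18.67 28.8 ] (seat 20,29) z 54.72833785176603 [178.62  -0.81 -78.3 ] F fix [-7.14 -5.01] 2.3819465462874096 T [-1.17  0.89  0.36] gap 51.029547029764714
t 14.55 fix xy [18.7 28.8] (seat 20,29) z 54.74704596553254 [178.62  -0.81 -78.3 ] F fix [-7.4  -4.55] 1.9737537730685197 T [-1.18  0.88  0.35] gap 51.55979801917962
t 14.6 fix xy [18.68 28.78] (seat 20,29) z 54.74180016145946 [178.62  -0.81 -78.29] F fix [-6.77 -4.56] 2.9333314103024124 T [-1.16  0.83  0.32] gap 51.55334356237657
t 14.65 fix xy [18.69 28.8 ] (seat 20,29) z 54.731406998076174 [178.62  -0.81 -78.29] F fix [-6.13 -4.6 ] 2.528581840610704 T [-1.17  0.89  0.31] gap 51.484198900155995
w5 keypad [ 558.77 -197.47   58.57] [ 0.92 -2.13 12.39]
delta x,z,pitch in grip [-0.64  0.39  1.13]
w23 24 of 27 in fixture [18.12 28.75 29.64] (seat 20 29 30) pitch/roll rel fixture [-0.11  0.92 -0.2 ]
```

Request:
{"name": "send_rows", "arguments": {
  "targets": [
    {"fingers": 45,"dx": -0.21,"dy": -0.11,"dz": -0.01,"yaw": 0}
  ],
  "squeeze": 50
}}

```text
t: 14.75
ee_pos: [558.5, -189.8, 55.0]
eef_rot: [178.5, -1.3, -78.4]
contact_force: [-4.6, -11.4, 0.9]
finger_gap: 51.3
```

```bash
for i in 1 2 3 4 5; do python3 look.py w24 >/dev/null; python3 f.py; done; python3 tilt.py w24
```

```text
t 14.8 fix xy [18.73 28.96] (seat 20,29) z 54.98362630355577 [178.43  -1.3  -78.35] F fix [-6.4  -8.26] 0.8472582329672631 T [-1.78  0.6   0.55] gap 51.40745222445389
t 14.85 fix xy [18.77 28.97] (seat 20,29) z 54.99008882028626 [178.44  -1.28 -78.36] F fix [-5.83 -7.72] 1.1216086832076853 T [-1.64  0.62  0.56] gap 51.47473583044829
t 14.9 fix xy [18.74 28.97] (seat 20,29) z 54.98184681566074 [178.44  -1.27 -78.36] F fix [-7.19 -7.47] 1.4541251722538382 T [-1.63  0.65  0.56] gap 51.41558745471298
t 14.95 fix xy [18.72 28.96] (seat 20,29) z 54.969851250289786 [178.44  -1.26 -78.37] F fix [-6.46 -7.23] 0.8109514240138205 T [-1.61  0.59  0.55] gap 51.54307000808636
t 15.0 fix xy [18.7  28.91] (seat 20,29) z 54.98676869940677 [178.45  -1.26 -78.37] F fix [-8.05 -7.92] 2.0634073331342324 T [-1.6   0.63  0.61] gap 51.643563588387316
w5 keypad [ 558.77 -197.47   58.57] [ 0.92 -2.13 12.39]
delta x,z,pitch in grip [-0.61  0.36  1.02]
w24 23 of 27 in fixture [18.1  28.72 29.85] (seat 20 29 30) pitch/roll rel fixture [-0.56  0.99 -0.28]
```

The push is steady at about 7 N on each stop with about 3 N resting on the plate, and the tilt is about 1.1°. I'm handing in.

```bash
python3 -c "
from workcell import workorder; print(workorder.job_done())"
```

```text
the job is handed in; nothing more can be done
None
```

I gripped the black keypad across its 52 mm width, lifted it clear and levelled it on the plate. I then pressed it into the corner and handed the job in at about 15 s, with the fingers still holding it at a 50 N grip.

**Last checks:**
- **Push:** it was steady over 0.2 s at about 6–8 N toward each stop, with roughly 3 N resting on the plate. These are wrist forces, so friction takes an unknown share of what reaches each stop.
- **Pose:** by camera tracking, the keypad was tilted about 1.1° (limit 2.9°) and 0.3° out of line (limit 2°). Its underside measured at 29.85 mm against the plate's 30 mm.
- **Seating:** the keypad came back to the same spot, within about 0.3 mm, each time I pressed it in. An earlier x-only push of 10.7 N moved it only 0.1 mm, which shows it was against the short stop. There was no such separate test for the long stop.

**Disagreement:** my fixture fit put the seated centre at x 18.1 mm, but the task gives 20 mm. The fit was good to about 2 mm, so I put this down to calibration and trusted the contact forces.

**Mended on the way:** repeated pressing had tilted the tool to about 2°, so I dragged the keypad slightly back and seated it again.

The white keypad and the weight were not approached, though I did not measure their positions again at the end. I viewed 10 pictures.

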